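Turn the module over in the slide-jaw holder

TASK

The blue-striped module stands upright in the slide-jaw holder with its white adjustment face hidden against the fixed jaw. Slide the moving jaw back, take the module out, and lay it back on the holder's bed with the white adjustment face straight up, its long side running from jaw to jaw, square and roughly centred across the jaws; then slide the moving jaw up so that the module sits snugly between the two jaws. Set the module down rather than dropping it, and leave everything else on the bench where it is.

Things in the scene. Friction and masses are not known exactly. Their poses are not given: they have to be found in the camera images.
- module: The part: plain grey metal box 60 x 50 x 90 mm (own x, y, z), about 0.35 kg; origin at its centre. +y: white adjustment face, blue stripe at its +z end, four brass trimmers, all flush. -y: dark vent slots. +z: end with recessed socket. Grip across the plain x sides, 60 mm apart. Starts upright on the bed (own z up, origin 85 mm up), +y on the fixed jaw, axes along the holder's, up to 8 mm off in x.
- holder: Slide-jaw work holder bolted to the bench. Origin on the bench (z = 0) on the bed's centre line; y along the bed, towards the fixed jaw; z up. Flat steel bed 46 mm wide (x), top 40 mm above the bench, from y = -159 to +91 mm, on a grey foot plate 96 mm wide, 12 mm thick. Both jaws are blue with grey faces, 46 mm wide (x), tops 66 mm above the bench.
- fixed_face (a point): Foot of the fixed jaw's clamping face, mid-width, at bed level: 55 mm along +y from the holder's origin and 40 mm above the bench. The fixed jaw reaches 30 mm farther to +y and 26 mm up.
- jaw (a joint): Moving jaw: the value is the clear gap in m between the jaw faces, 0 shut to 0.125 fully back; it grows as the jaw slides to the holder's -y, its face being at holder y = 55 mm minus the gap. Starts 1 to 4 mm wider than the 50 mm thick module. A friction brake of about 5 N keeps it where it is left; no spring.
- jaw_knob (a point): On the axis of the moving jaw's black upright push knob, 80 mm above the bench. Knob: cylinder 22 mm in diameter, from 56 to 96 mm above the bench, clear all round, axis 46 mm behind the moving jaw's face (towards holder -y). It stands on the jaw's saddle: 60 mm wide (x), top 56 mm above the bench, ending 20 mm behind the knob's axis.
- spare: Bystander: a second module of the same size with grey face and red stripe, lying on the bench; leave alone. Origin at its centre.
- meter: Bystander: yellow and black hand multimeter, 88 x 175 x 43 mm, lying on its back. Origin under its centre.
- driver: Bystander: screwdriver with red handle, 190 mm long, lying along its x axis.
- rule: Bystander: steel rule 28 x 200 x 4 mm (x, y, z). Origin under its centre.
- tray: Bystander: blue parts tray with three compartments, 120 x 180 x 32 mm (x, y, z). Origin under its centre.
- can: Bystander: upright can 54 mm in diameter and 150 mm tall. Origin under its centre.
- spool: Bystander: upright metal solder spool 62 mm in diameter and 50 mm tall. Origin under its centre.
Things that resemble listed ones, but are neither listed nor needed, are in the scene too. What is shaped like the module but brown is not meant.

How it is judged:
By the outcome, as a careful person would: the job done as asked, in the order asked, and still so for the second after the job is handed in, with the robot touching nothing.
It also fails if it takes over 54 s, if anything falls off the work surface, if the arm or the gripper's body presses on something with over 40 N, if the wrist force passes 120 N, or if a joint passes its speed limit or range.

ROBOT

A 6-joint arm with a two-finger parallel gripper is mounted at the origin on the work surface. World frame = base frame: x ahead of the robot, y to its left, z up, the work surface at z = 0. Lengths are in m, angles in rad, forces in N, time in s.
With the tool pointing down it reaches from about 0.35 to 1 m from the base axis. Payload 7.1 kg.
Tool frame: the origin (TCP) lies between the finger pads; the fingertips stand 22 mm ahead of it and the grasp point (between the pads) lies 3 mm ahead of it; z points along the fingers, y is the line along which they close (so a half turn about z gives the same grasp; the last joint's range is limited). The gripper opens to 85 mm and grips with 20 to 120 N. Pads are 22 mm wide; open, the fingers measure 114 mm over their backs; the gripper's body (76 mm by 85 mm) begins 54 mm behind the grasp point. The pads swing forward as they close: fully open they stand 13 mm farther back than shut.
Start: joints at [1.198, 0.423, 1.63, -0, 1.089, -0.019], TCP at [0.217, 0.586, 0.253] pointing down, gripper open.
Joint ranges: [-3, 3], [-0.9, 2.11], [0.09, 2.58], [-1.31, 4.45], [0.11, 2.69], [-2.54, 2.54]. Speed limits (rad/s): [2.39, 2.39, 3.01, 3.14, 3.14, 3.14].

INTERFACE

Orientations are given as a rotation vector (axis times angle).
In Python, from rig import manip gives the robot as it stands. The module is installed in compiled form; this text tells all that it offers. Calls block until the motion is done:
- manip.move_to(position, orientation): joint-space move of the TCP to a pose.
- manip.servo_line(position, orientation=None, rate=0.15): straight line of the TCP; orientation=None keeps the orientation; rate is the mean speed in m/s.
- manip.set_joints(angles): joint-space move.
- manip.command_gripper(opening, f_grip=None): finger opening in m; f_grip is the grip in N (None keeps the last); returns when the fingers have stopped.
- manip.hold(seconds).
- manip.solve_ik(position, orientation): joint angles nearest the present ones, or None.
- manip.camera(name): name is "side" or "top" or "wrist"; returns a dict with "image" (420x560x3 uint8, red, green, blue), "fx", "fy", "cx", "cy" (pixels), "k1" (the pictures are not rectified: a ray, as slopes to the right and down, at radius r is drawn at 1 + k1 r^2 times it, then the intrinsics apply), "cam_to_world" (4x4, takes a point from camera to world coordinates); the wrist camera has in their place "mount" (4x4, takes a point from camera to tool coordinates, whose origin is the TCP and whose axes are the flange's). Camera axes: x right, y down, z forward; pixel columns grow to the right and rows downward; lengths in m; the calibration is good to about 2 mm. A picture is of the moment at which its call begins: read the wrist's pose just before it. There is no depth.
A pose or a line that the arm cannot do raises manip.IKError and nothing moves.
- manip.sign_off(): hands the job in, once; it reports no verdict.
Readings, each from a call of its own:
- manip.get_time(): time.
- manip.get_joint_positions(): joint angles.
- manip.get_joint_vel(): joint speeds.
- manip.get_tau(): joint torques, N m.
- manip.get_position(): TCP position.
- manip.get_ee_rot(): TCP orientation.
- manip.get_contact_force(): force on the tool from outside, world axes, zero at the start.
- manip.get_torque(): the same for the moment, N m.
- manip.get_width(): finger opening in m.
Only numpy, scipy, OpenCV 4.12 (cv2) and the standard library are available. Lean on these libraries where they do the work, as an engineer would, in place of code of your own. Each camera call takes 0.05 s, during which the arm holds its last target. There are 200 camera calls.

## Working session

There is one attempt and no reset: what is moved stays moved. The work goes in short steps, each a Python script; the robot and the scene stay as the last script left them, time stands still between calls to the robot, and variables do not carry over. Pictures are saved under pics/ and viewed, on a budget of 10 in all, crops included, one or two more only if the job needs it, and the job is handed in when it is done.

```bash
mkdir -p pics; python3 - <<'E'
from rig import manip
import cv2,numpy as np
for n in ("side","top"):
    c=manip.camera(n); cv2.imwrite(f"pics/{n}0.png",c["image"][:,:,::-1])
    print(n,{k:(v if np.isscalar(v) else np.round(v,3).tolist()) for k,v in c.items() if k!="image"})
c=manip.camera("wrist");print(np.round(c["mount"],3).tolist(),c["fx"],c["k1"])
print(manip.get_time(),manip.get_ee_rot(),manip.get_width())
E
```

```text
side {'fx': 398.55730069637366, 'fy': 398.55730069637366, 'cx': 276.6948337607693, 'cy': 206.32669443388036, 'k1': -0.10693646958933134, 'cam_to_world': [[0.992, -0.066, 0.108, 0.411], [-0.125, -0.647, 0.753, -0.78], [0.021, -0.76, -0.65, 0.813], [0.0, 0.0, 0.0, 1.0]]}
top {'fx': 417.79862439647275, 'fy': 417.79862439647275, 'cx': 281.8191110986603, 'cy': 210.48505696728103, 'k1': 0.00877573931051782, 'cam_to_world': [[-0.005, -0.981, 0.196, 0.304], [-1.0, 0.005, 0.001, 0.048], [-0.002, -0.196, -0.981, 1.235], [0.0, 0.0, 0.0, 1.0]]}
[[-0.0, -0.961, -0.276, 0.07], [1.0, -0.0, 0.001, 0.001], [-0.001, -0.276, 0.961, -0.121], [0.0, 0.0, 0.0, 1.0]] 346.5893982616317 -0.05134356013079612
0.15 [-5.52864238e-01 -3.09231801e+00  1.81977309e-03] 0.08551162444497389
```

View pics/top0.png

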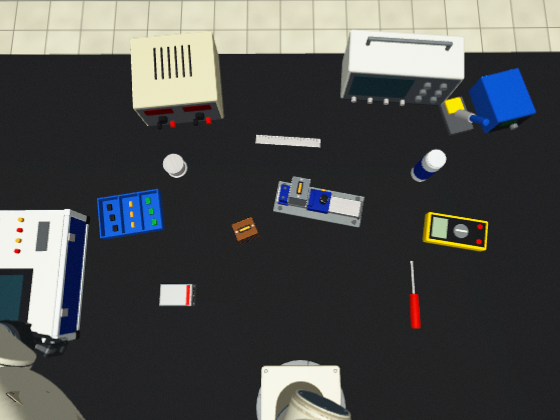

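View pics/side0.png

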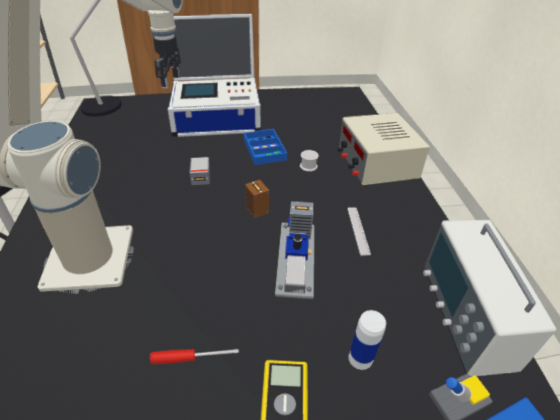

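Top view: the holder lies at about (275–363, 182–225) with its fixed jaw at left (283,193), the module at (300,188) and the knob near (322,201). The side view agrees. I'll make a rough estimate, then take a near view with the wrist camera.

```bash
cat > h.py <<'E'
from rig import manip
import cv2,numpy as np
from scipy.spatial.transform import Rotation as R
def shot(n):
    T=None
    if n=="wrist":
        T=np.eye(4);T[:3,:3]=R.from_rotvec(manip.get_ee_rot()).as_matrix();T[:3,3]=manip.get_position()
    c=manip.camera(n)
    c["T"]=T@c["mount"] if n=="wrist" else np.array(c["cam_to_world"])
    return c
def ray(c,px,z):
    d=(np.array(px,float)-[c["cx"],c["cy"]])/[c["fx"],c["fy"]]
    u=d.copy()
    for _ in range(20): u=d/(1+c["k1"]*(u@u))
    v=c["T"][:3,:3]@[*u,1]; o=c["T"][:3,3]
    return o+v*(z-o[2])/v[2]
def proj(c,P):
    q=np.linalg.inv(c["T"])@[*P,1]; u=q[:2]/q[2]
    return u*(1+c["k1"]*(u@u))*[c["fx"],c["fy"]]+[c["cx"],c["cy"]]
def ori(th,a,flip=1):
    """tool pose: holder yaw th (holder x at angle th), tool y along flip*holder x; pointing down, leaning a so z = -cos a z + sin a y (holder)"""
    H=R.from_euler('z',th).as_matrix()
    z=H@[0,np.sin(a),-np.cos(a)]; y=flip*H[:,0]; x=np.cross(y,z)
    return R.from_matrix(np.column_stack([x,y,z])).as_rotvec()
E
python3 - <<'E'
from h import *
c=shot("top")
a=ray(c,(283,193),.066);k=ray(c,(320,201),.08);e=ray(c,(357,208),.04)
print(a,k,e)
d=a-e;th=np.arctan2(d[1],d[0])-np.pi/2;print("th",th)
yd=np.array([-np.sin(th),np.cos(th),0])
for f in (1,-1):
  for p in (k+[0,0,.06],k+[0,0,.3]):
    for al in (0,.785,-.785):
      q=manip.solve_ik(p,ori(th,al,f)); print(f,al,None if q is None else np.round(q,2))
E
```

```text
[0.58866935 0.04570691 0.066     ] [ 0.56140066 -0.05891741  0.08      ] [ 0.54880839 -0.17009759  0.04      ]
th -0.18265003397207846
1 0 [-0.13  0.49  1.84 -0.    0.81  0.06]
1 0.785 [-0.47  0.64  1.82  0.85  1.13 -0.84]
1 -0.785 [ 0.2   0.67  1.75 -0.78  1.21  0.86]
1 0 [-0.13  0.21  1.63 -0.    1.3   0.06]
1 0.785 [-0.47  0.31  1.68  0.75  1.46 -0.5 ]
1 -0.785 [ 0.2   0.36  1.62 -0.71  1.54  0.55]
-1 0 None
-1 0.785 [-0.47  0.64  1.82  0.85  1.13  2.3 ]
-1 -0.785 [ 0.2   0.67  1.75 -0.78  1.21 -2.28]
-1 0 None
-1 0.785 None
-1 -0.785 None
```

```bash
python3 - <<'E'
from h import *
th=-.183; yd=np.array([-np.sin(th),np.cos(th),0])
o=np.array([.5887,.0457,0])-.07*yd; print(o)
manip.command_gripper(0.0)
manip.move_to(o+.01*yd+[0,0,.25],ori(th,0))
c=shot("wrist");np.save("w1.npy",c,allow_pickle=True)
cv2.imwrite("pics/w1.png",c["image"][:,:,::-1]);print(manip.get_time(),manip.get_position(),manip.get_width())
E
```

```text
[ 0.57596138 -0.02313115  0.        ]
3.5 [ 0.57782064 -0.01248889  0.24997911] -0.00018050934986237367
```

View pics/w1.png

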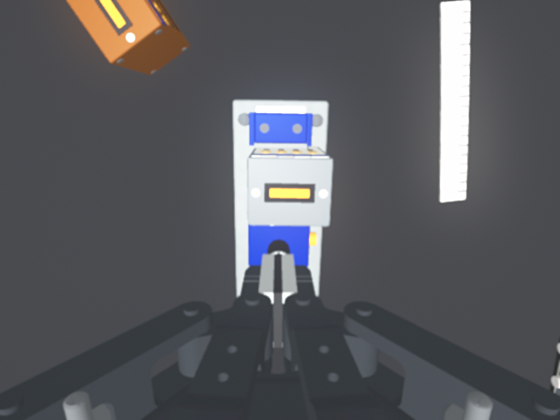

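The near view shows the fixed jaw, blue, at (250–312, 113–144), the module top at (249–331, 157–225), the moving jaw at (249–309, 226–262) and the knob top near (279,248), partly behind the closed fingers. Next I extract edges.

```bash
python3 - <<'E'
from h import *
c=np.load("w1.npy",allow_pickle=True).item(); im=c["image"].astype(int)
r,g,b=im[...,0],im[...,1],im[...,2]
blue=(b>r+60)&(b>g+50)
th=-.183; Hm=R.from_euler('z',th).as_matrix(); o=np.array([.57596,-.02313,0])
L=lambda px,z:np.round((Hm.T@(ray(c,px,z)-o))*1000,1)
for y in list(range(110,150,4))+list(range(224,268,4)):
    xs=np.where(blue[y,235:330])[0]+235
    if len(xs)>5: print(y,xs[0],xs[-1],L((xs[0]-.5,y),.066),L((xs[-1]+.5,y),.066))
gray=im.mean(2)
print("foot edges z=12")
for y in range(104,260,10):
    m=gray[y]>95; xs=np.where(m[215:345])[0]+215
    print(y,xs[0],xs[-1],L((xs[0]-.5,y),.012),L((xs[-1]+.5,y),.012), "mod z130",L((xs[0]-.5,y),.13)[0],L((xs[-1]+.5,y),.13)[0])
for x in (262,275,300,320): print(x,[(y,int(gray[y,x]),int(b[y,x]-r[y,x])) for y in list(range(100,118))+list(range(140,162,1))+list(range(220,232))][::1] if x==300 else "")
p=cv2.resize(c["image"][90:290,200:360,::-1],None,fx=3.5,fy=3,interpolation=cv2.INTER_CUBIC)
p=cv2.resize(c["image"][90:290,200:360,::-1],None,fx=3,fy=3,interpolation=cv2.INTER_CUBIC)
cv2.imwrite("pics/w1c.png",p)
E
```

```text
114 249 312 [-24.1  80.4  66. ] [30.3 80.5 66. ]
118 249 312 [-24.2  77.1  66. ] [30.4 77.2 66. ]
122 249 312 [-24.3  73.8  66. ] [30.5 73.9 66. ]
126 249 311 [-24.3  70.4  66. ] [29.7 70.5 66. ]
130 249 311 [-24.4  67.1  66. ] [29.8 67.1 66. ]
134 249 311 [-24.5  63.7  66. ] [29.9 63.8 66. ]
138 249 311 [-24.5  60.3  66. ] [30.  60.4 66. ]
142 249 311 [-24.6  56.9  66. ] [30.1 56.9 66. ]
228 248 309 [-27.2 -21.8  66. ] [ 30.4 -21.7  66. ]
232 248 308 [-27.3 -25.7  66. ] [ 29.5 -25.6  66. ]
236 248 308 [-27.4 -29.6  66. ] [ 29.6 -29.6  66. ]
240 248 308 [-27.5 -33.6  66. ] [ 29.7 -33.6  66. ]
244 248 308 [-27.6 -37.6  66. ] [ 29.8 -37.6  66. ]
248 248 308 [-27.7 -41.7  66. ] [ 29.9 -41.6  66. ]
252 248 308 [-27.8 -45.8  66. ] [ 30.1 -45.7  66. ]
256 248 308 [-27.9 -49.9  66. ] [ 30.2 -49.8  66. ]
260 248 308 [-27.9 -54.   66. ] [ 30.3 -53.9  66. ]
264 249 307 [-27.1 -58.1  66. ] [ 29.4 -58.1  66. ]
foot edges z=12
104 232 329 [-45.2  89.9  12. ] [52.3 90.1 12. ] mod z130 -30.3 35.2
114 232 328 [-45.5  80.3  12. ] [51.7 80.4 12. ] mod z130 -30.5 34.7
124 232 328 [-45.8  70.5  12. ] [5
[... 1093 characters left out ...]
, 0), (109, 255, 0), (110, 255, 0), (111, 255, 0), (112, 255, 0), (113, 242, 10), (114, 162, 126), (115, 146, 168), (116, 153, 164), (117, 154, 162), (140, 149, 162), (141, 144, 164), (142, 148, 135), (143, 187, 63), (144, 232, 8), (145, 239, 5), (146, 238, 7), (147, 234, 6), (148, 228, 3), (149, 223, 0), (150, 213, -16), (151, 201, -55), (152, 204, -68), (153, 207, -32), (154, 177, 24), (155, 178, 48), (156, 237, 11), (157, 250, 0), (158, 232, 4), (159, 223, 10), (160, 232, 10), (161, 235, 9), (220, 224, 10), (221, 223, 10), (222, 223, 10), (223, 223, 9), (224, 216, 17), (225, 192, 53), (226, 160, 116), (227, 138, 162), (228, 135, 168), (229, 136, 167), (230, 136, 167), (231, 135, 168)]
320
```

View pics/w1c.png

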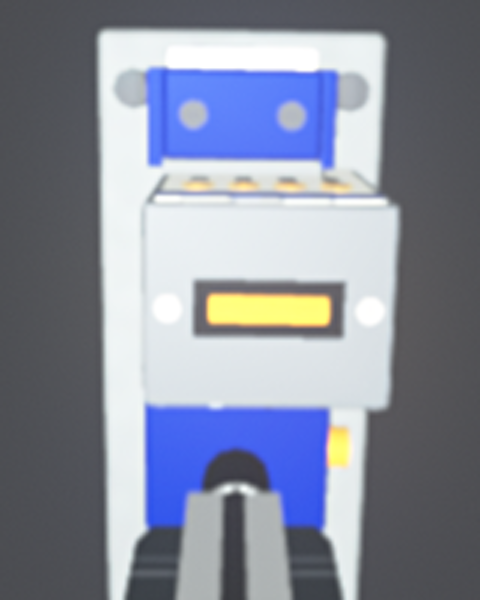

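```bash
python3 - <<'E'
from h import *
c=np.load("w1.npy",allow_pickle=True).item()
th=-.202; Hm=R.from_euler('z',th).as_matrix(); o=np.array([.57596,-.02313,0])
L=lambda cx,cy,z:np.round((Hm.T@(ray(c,(200+(cx-1)/3,90+(cy-1)/3),z)-o))*1000,1)
for n,a,b,z in [("foot",(100,100),(385,100),.012),("foot2",(106,460),(365,460),.012),("fjaw top",(163,110),(322,110),.066),("saddle",(147,470),(328,470),.056),
 ("bed end",(166,46),(320,46),.04),("fj far",(163,71),(322,71),.066),("fj blue near",(163,158),(322,158),.066),
 ("mod far",(147,205),(400,205),.13),("mod near",(143,403),(391,407),.13),("modfar+y corner",(158,190),(384,200),.13),("knob top",(204,483),(270,483),.096),("knob far",(237,450),(237,450),.096)]:
    print(n,L(*a,z),L(*b,z))
E
```

```text
foot [-45.6  70.6  12. ] [50.2 72.6 12. ]
foot2 [-45.2 -58.4  12. ] [ 50.4 -56.6  12. ]
fjaw top [-21.   69.8  66. ] [24.5 70.7 66. ]
saddle [-26.6 -44.5  56. ] [ 32.2 -43.3  56. ]
bed end [-21.8  88.   40. ] [25.3 88.9 40. ]
fj far [-21.   80.6  66. ] [24.1 81.5 66. ]
fj blue near [-20.9  56.2  66. ] [25.1 57.1 66. ]
mod far [-20.5  50.7 130. ] [ 38.   51.9 130. ]
mod near [-21.6   2.6 130. ] [ 38.9   2.7 130. ]
modfar+y corner [-18.   54.2 130. ] [ 34.3  53.  130. ]
knob top [ -7.2 -32.1  96. ] [ 11.6 -31.8  96. ]
knob far [  2.  -21.9  96. ] [  2.  -21.9  96. ]
```

```bash
cat >> h.py <<'E'
TH=-.202
HM=R.from_euler('z',TH).as_matrix(); O=np.array([.57596,-.02313,0])+HM@[.0022,-.0035,0]
def W(x,y,z): return O+HM@np.array([x,y,z])/1000   # holder mm -> world
def HL(p): return HM.T@(np.array(p)-O)*1000
def F(): return np.round(HM.T@np.array(manip.get_contact_force()),1)
E
python3 - <<'E'
from h import *
q=ori(TH,0)
manip.move_to(W(0,-14,200),q)
manip.servo_line(W(0,-14,98),q,rate=.12); print(HL(manip.get_position()).round(1),F(),manip.get_width())
for y in (-24,-50,-70,-88):
    manip.servo_line(W(0,y,98),rate=.06); print(y,HL(manip.get_position()).round(1),F())
manip.servo_line(W(0,-84,98),rate=.1)
manip.servo_line(W(0,-84,200),rate=.25)
manip.command_gripper(.085)
manip.move_to(W(6,90,230),q)
c=shot("wrist");np.save("w2.npy",c,allow_pickle=True)
cv2.imwrite("pics/w2.png",c["image"][:,:,::-1]);print(manip.get_time(),F())
E
```

```text
[  0.6 -13.9  98.8] [-0.4  0.3  0.1] 6.584990015095001e-06
-24 [  0.3 -24.5  98.5] [-0.4 -1.   0. ]
-50 [ -0.2 -50.3  97.9] [-0.1 -0.3  1.1]
-70 [ -0.1 -70.2  97.9] [0.7 0.1 0.1]
-88 [ -0.  -88.2  98. ] [-0.  -0.2  0.4]
9.0583 [-0.4 -1.  -0.4]
```

View pics/w2.png

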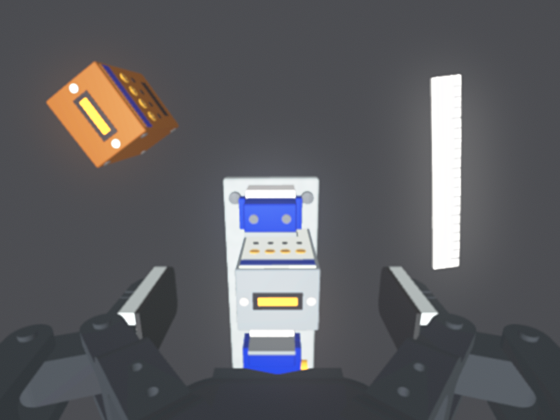

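```bash
python3 - <<'E'
from h import *
c=np.load("w2.npy",allow_pickle=True).item()
for n,p,z in [("face foot",(272,336),.04),("face top",(272,352),.066),("face top?",(272,346),.066),("mod near L",(237,329),.13),("mod near R",(318,330),.13),("mod far L",(239,268),.13),("mod far R",(319,268),.13),("blue far fj",(270,198),.066),("footplate L",(225,190),.012),("R",(319,190),.012),("L2",(231,340),.012),("R2",(315,340),.012)]:
    print(n,HL(ray(c,p,z)).round(1))
im=c["image"].astype(int);print([(y,im[y,272].tolist()) for y in range(326,372,2)])
E
```

```text
face foot [  0.6 -64.7  40. ]
face top [  0.9 -64.3  66. ]
face top? [  1.  -57.3  66. ]
mod near L [-23.7   6.4 130. ]
mod near R [ 36.2   5.6 130. ]
mod far L [-20.6  55.8 130. ]
mod far R [ 35.1  55.9 130. ]
blue far fj [-0.1 90.2 66. ]
footplate L [-46.2  85.2  12. ]
R [47.7 85.2 12. ]
L2 [-47.  -90.5  12. ]
R2 [ 49.4 -90.4  12. ]
[(326, [214, 222, 226]), (328, [215, 221, 225]), (330, [253, 252, 252]), (332, [255, 255, 255]), (334, [255, 255, 255]), (336, [244, 243, 241]), (338, [130, 133, 136]), (340, [130, 134, 136]), (342, [130, 134, 137]), (344, [130, 133, 137]), (346, [129, 133, 136]), (348, [128, 132, 136]), (350, [144, 149, 153]), (352, [211, 221, 225]), (354, [173, 185, 221]), (356, [68, 93, 231]), (358, [54, 87, 238]), (360, [52, 85, 237]), (362, [51, 85, 236]), (364, [51, 84, 237]), (366, [48, 82, 233]), (368, [48, 83, 237]), (370, [47, 82, 237])]
```

Jaw face now measured at y≈-64.5 (gap ≈119 mm) by both foot and top edge. The module is still upright at x≈+6.5. Next is the tilted grasp.

```bash
cat >> h.py <<'E'
AI,AF=np.deg2rad(-50),np.deg2rad(40)
def tcp(g,a,back=0): return W(*(np.array(g)-(3+back)*np.array([0,np.sin(a),-np.cos(a)])))
E
python3 - <<'E'
from h import *
qi,qf=ori(TH,AI),ori(TH,AF)
g=(6.5,35,92); ok=[manip.solve_ik(p,o) is not None for p,o in [(tcp(g,AI,100),qi),(tcp(g,AI),qi),(tcp((6.5,20,220),AI),qi),(tcp((.5,0,200),AF),qf),(tcp((.5,0,70),AF),qf)]]
print(ok); assert all(ok)
manip.move_to(tcp(g,AI,110),qi)
manip.servo_line(tcp(g,AI),qi,rate=.12); print(HL(manip.get_position()).round(1),F())
manip.command_gripper(.04,f_grip=70); print("w",manip.get_width(),F())
manip.servo_line(tcp((6.5,33,105),AI),rate=.06); print(manip.get_width(),F())
manip.servo_line(tcp((6.5,20,210),AI),rate=.2); print(manip.get_width(),F(),manip.get_time())
manip.servo_line(tcp((.5,-2,190),AF),qf,rate=.06); print(manip.get_width(),HL(manip.get_position()).round(1),F(),manip.get_time())
for n in("side","wrist"):
    c=shot(n);np.save(n+"3.npy",c,allow_pickle=True);im=c["image"][:,:,::-1]
    if n=="side": im=cv2.resize(im[120:320,210:390],None,fx=3,fy=3)
    cv2.imwrite(f"pics/{n}3.png",im)
E
```

```text
[True, True, True, True, True]
[ 6.9 37.9 94.4] [-0.3 -0.3 -0.4]
w 0.059140915213494856 [-1.8  2.7  4. ]
0.05951251769950201 [ 0.2 -0.2 -3. ]
0.05916709138595657 [-0.2 -0.9 -3.7] 12.2083
0.05909129642238639 [  0.5  -3.6 192.4] [ 0.4  0.7 -3.3] 13.95
```

View pics/wrist3.png

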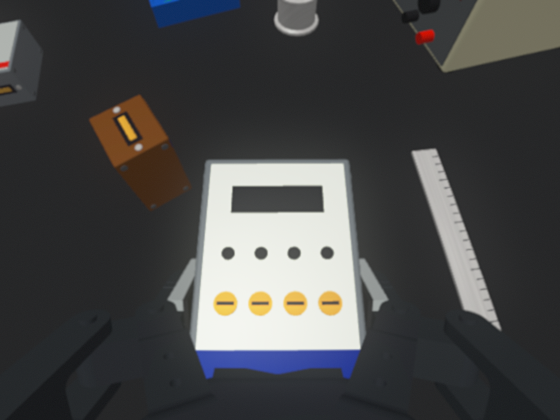

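View pics/side3.png

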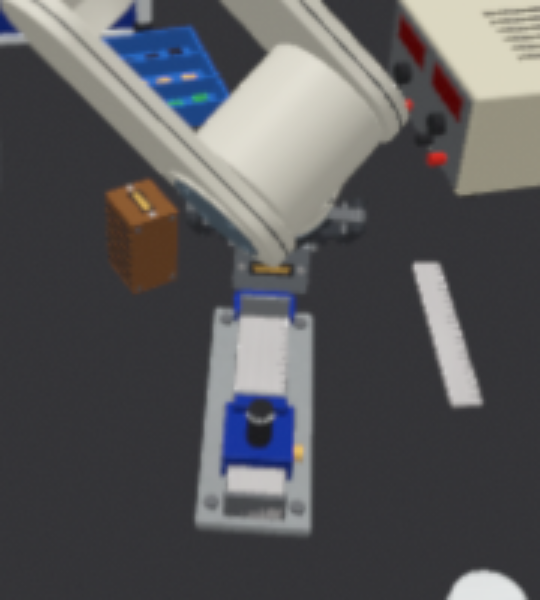

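The wrist view shows the white face up with its far corners at (206,160) and (348,160) and the blue stripe end near (195–358, 350). The side view shows the holder clear and the module held above it. I'll check where the module sits in the grip.

```bash
python3 - <<'E'
from h import *
c=np.load("wrist3.npy",allow_pickle=True).item()
im=c["image"].astype(int)
for x in (230,280,330): print([(y,im[y,x].tolist()) for y in list(range(156,166,2))+list(range(344,378,3))][::1] if x==280 else "")
for z in (.205,.210,.215):
    print(z,[HL(ray(c,p,z)).round(1)[:2].tolist() for p in [(206,160),(349,160),(202,205),(352,205),(196,335),(360,335)]])
for y in (170,200,250,300,340):
    m=np.where(im[y,150:400].min(1)>130)[0]+150; print(y,m[0],m[-1])
E
```

```text
[(156, [54, 55, 55]), (158, [64, 67, 66]), (160, [109, 115, 118]), (162, [135, 141, 142]), (164, [223, 226, 217]), (344, [241, 243, 237]), (347, [241, 243, 237]), (350, [149, 159, 197]), (353, [64, 81, 168]), (356, [64, 81, 168]), (359, [63, 81, 168]), (362, [60, 78, 167]), (365, [58, 77, 167]), (368, [57, 76, 166]), (371, [55, 75, 167]), (374, [53, 60, 92]), (377, [49, 53, 56])]

0.205 [[-29.3, 53.0], [31.4, 53.1], [-29.1, 31.9], [30.8, 32.0], [-27.0, -17.4], [29.4, -17.4]]
0.21 [[-28.1, 49.8], [30.2, 49.9], [-27.9, 29.5], [29.6, 29.6], [-25.8, -17.8], [28.3, -17.7]]
0.215 [[-26.9, 46.6], [28.9, 46.7], [-26.7, 27.2], [28.4, 27.3], [-24.7, -18.1], [27.1, -18.1]]
170 210 344
200 207 347
250 200 352
300 170 385
340 193 360
```

```bash
python3 - <<'E'
from h import *
manip.servo_line(tcp((0,-1,120),AF),rate=.15)
manip.servo_line(tcp((0,-1,78),AF),rate=.08); manip.hold(.15); f0=F(); print(f0,manip.get_time())
z=78
while z>64:
    z-=.7; manip.servo_line(tcp((0,-1,z),AF),rate=.02); f=F()
    if f[2]-f0[2]>5: break
print(z,f,HL(manip.get_position()).round(1),manip.get_torque(),manip.get_time())
c=shot("wrist");cv2.imwrite("pics/w4.png",c["image"][:,:,::-1])
E
```

```text
[ 0.7 -0.4 -2.4] 15.4917
71.69999999999997 [-0.7 -1.8  2.9] [ 0.  -2.9 74.4] [-0.13819015  0.31348379  0.19584899] 17.7417
```

View pics/w4.png

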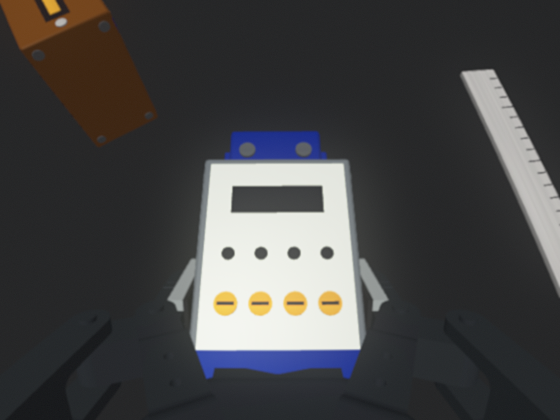

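The picture shows the module square, with the fixed jaw just beyond its far end (232–320, 132–160). I'll seat it lightly, release, and back out along the tool axis.

```bash
python3 - <<'E'
from h import *
z=71.7
while z>69:
    z-=.5; manip.servo_line(tcp((0,-1,z),AF),rate=.02); f=F(); print(round(z,1),f)
    if f[2]>9: break
manip.command_gripper(.085); print(F(),manip.get_width())
manip.servo_line(tcp((0,-1,z),AF,110),rate=.2)
manip.move_to(W(0,-30,270),ori(TH,0)); manip.command_gripper(.085)
c=shot("wrist");np.save("w5.npy",c,allow_pickle=True);cv2.imwrite("pics/w5.png",c["image"][:,:,::-1])
print(manip.get_time(),F())
E
```

```text
71.2 [-2.7 -2.7  8.6]
70.7 [-3.9 -3.8 12.5]
[ 0.7 -0.2  0.5] 0.08464870342922112
20.4583 [-0.3 -0.7 -0.3]
```

View pics/w5.png

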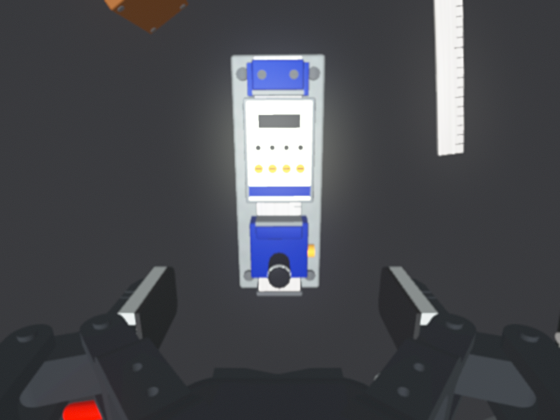

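The module lies square, white face up, at (245–313, 98–202). Jaw and knob are at (250–308, 215–280), all on the same centre line. Now I push the jaw up from behind the knob.

```bash
python3 - <<'E'
from h import *
c=np.load("w5.npy",allow_pickle=True).item()
for n,p,z in [("knob",(279,276),.096),("modL near",(244.5,202),.09),("modR near",(312.5,202),.09),("modL far",(245.5,98),.09),("modR far",(313.5,98),.09)]: print(n,HL(ray(c,p,z)).round(1))
q=ori(TH,0)
manip.command_gripper(0.0,f_grip=40)
manip.move_to(W(0,-146,180),q)
manip.servo_line(W(0,-146,97),q,rate=.12); print(F(),manip.get_time())
y=-146
while y<-92:
    y+= 3 if y<-112 else .6
    manip.servo_line(W(0,y,97),rate=.05 if y<-112 else .03); f=F()
    if y>-112 or f[1]<-3: print(round(y,1),HL(manip.get_position()).round(1)[1],f)
    if f[1]<-14: break
print(manip.get_time())
E
```

```text
knob [   0.7 -106.7   96. ]
modL near [-30.  -37.1  90. ]
modR near [ 30.6 -37.2  90. ]
modL far [-26.8  51.5  90. ]
modR far [29.3 51.5 90. ]
[ 0.2 -0.   0.1] 22.7083
-119 -118.9 [-0.3 -3.4  0. ]
-110 -109.9 [-0.6 -2.7  0.3]
-109.4 -109.5 [-1.  -4.9  0.6]
-108.8 -108.9 [-1.3 -4.8 -0.3]
-108.2 -108.2 [-1.3 -3.8  1.1]
-107.6 -107.6 [-1.1 -5.4  0.9]
-107.0 -107.0 [-0.8 -4.   1.5]
-106.4 -106.5 [-1.8 -6.   0.6]
-105.8 -106.0 [-2.4 -6.5  0.1]
-105.2 -105.4 [-1.3 -6.4  0.4]
-104.6 -104.8 [-1.1 -6.1  0.5]
-104.0 -104.2 [-1.6 -7.1  0.1]
-103.4 -103.6 [-1.6 -4.9  1.7]
-102.8 -103.4 [-1.1 -9.4  0. ]
-102.2 -103.4 [ -2.2 -11.1   1.1]
-101.6 -103.3 [ -2.1 -15.4   0.7]
29.2083
```

The jaw stalled at tool y=-103.4, where -103 was predicted for a 90 mm gap. I'll back off and check.

```bash
python3 - <<'E'
from h import *
manip.servo_line(W(0,-118,97),rate=.06)
manip.servo_line(W(0,-118,200),rate=.25)
manip.move_to(W(0,-90,330),ori(TH,0))
c=shot("wrist");np.save("w6.npy",c,allow_pickle=True);cv2.imwrite("pics/w6.png",c["image"][40:290,160:400,::-1].repeat(2,0).repeat(2,1))
print(manip.get_time(),F())
E
```

```text
30.8333 [-1.1  0.2  0.6]
```

View pics/w6.png

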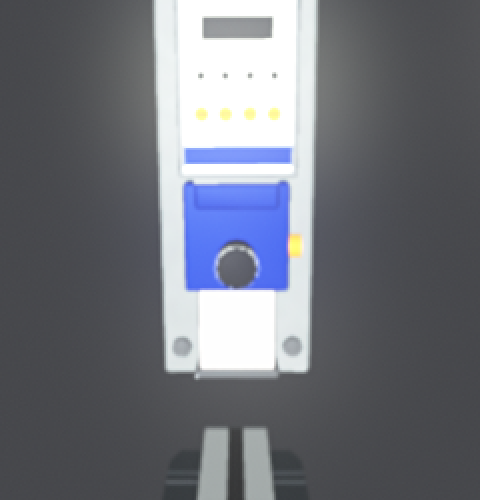

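The moving jaw is up against the stripe end of the module. The fixed-jaw end is out of frame, so I need one more picture, my 11th and one past the budget.

```bash
python3 - <<'E'
from h import *
manip.move_to(W(0,0,300),ori(TH,0))
c=shot("wrist");np.save("w7.npy",c,allow_pickle=True);cv2.imwrite("pics/w7.png",c["image"][60:290,180:380,::-1].repeat(2,0).repeat(2,1))
print(manip.get_time(),F())
E
```

```text
31.35 [ 0.4 -1.1  0.2]
```

View pics/w7.png

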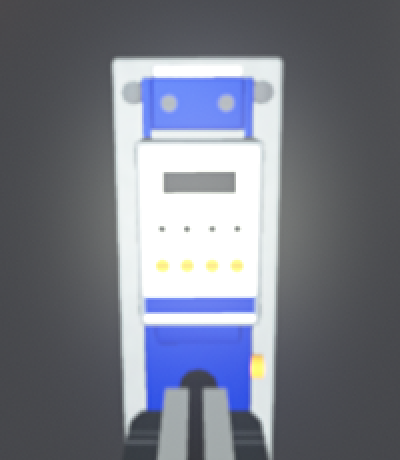

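```bash
python3 - <<'E'
from h import *
c=np.load("w7.npy",allow_pickle=True).item()
P=lambda x,y,z:HL(ray(c,(180+x/2,60+y/2),z)).round(1)
print("fj blue far/near",P(195,77,.066),P(195,130,.066))
print("mod",P(137,141,.09),P(263,141,.09),P(142,314,.09),P(257,314,.09),P(200,325,.09))
m=c["image"].astype(int); x=279; print([(y,m[y,x].tolist()) for y in range(122,136)],[(y,m[y,x].tolist()) for y in range(214,226)])
E
```

```text
fj blue far/near [-1.3 84.5 66. ] [-1.2 59.2 66. ]
mod [-28.1  55.1  90. ] [30.4 55.2 90. ] [-27.3 -28.8  90. ] [ 29.7 -28.6  90. ] [  1.5 -34.4  90. ]
[(122, [113, 139, 248]), (123, [113, 135, 242]), (124, [144, 158, 228]), (125, [206, 216, 229]), (126, [236, 241, 240]), (127, [239, 244, 244]), (128, [232, 236, 238]), (129, [199, 208, 211]), (130, [177, 186, 190]), (131, [213, 221, 224]), (132, [244, 248, 248]), (133, [255, 255, 255]), (134, [255, 255, 255]), (135, [255, 255, 255])] [(214, [99, 120, 240]), (215, [102, 123, 240]), (216, [176, 189, 247]), (217, [255, 255, 255]), (218, [255, 255, 255]), (219, [255, 255, 255]), (220, [255, 255, 255]), (221, [240, 244, 242]), (222, [176, 188, 230]), (223, [119, 138, 237]), (224, [91, 116, 240]), (225, [89, 115, 239])]
```

The module spans y = 55.1 to -34.4 against an ideal of 55 to -35, is centred within about 1 mm, and is square. I'm handing it in.

```bash
python3 -c "
from rig import manip
manip.sign_off(); print(manip.get_time())"
```

```text
the job is handed in; nothing more can be done
the job is handed in; nothing more can be done
```

The module is lying on the holder's bed with its white adjustment face up, snug between the two jaws, and the job is handed in. It took about 31 s on the robot's clock.

**What I did:**
- Pushed the moving jaw back by its knob to a gap of about 119 mm.
- Gripped the module across its plain sides with the tool tilted, lifted it and turned it a quarter turn about the holder's x axis.
- Lowered it until it touched the bed, with about 12 N of seating force, and released it.
- Pushed the jaw up until it stalled at about 15 N.

**Last checks:**
- **Jaw gap:** the jaw stalled at tool y = -103.4 mm, where -103 was predicted for a 90 mm gap.
- **Position:** the final image puts the module from y = +55.1 to -34.4 mm; a perfect fit is +55 to -35. It is centred across the jaws to about 1 mm and is square.
- **Forces:** contact readings never exceeded about 16 N, and they were near zero after the arm withdrew.

**Disagreements and limits:**
- **Contact height:** the module touched the bed about 1.7 mm higher than computed, and the final picture shows it lying flat.
- **Force while opening:** readings taken after each opening push showed almost nothing, though the brake is about 5 N. The picture confirmed that the jaw had moved.
- **Bystanders:** I did not re-measure them at the end; the arm stayed over the holder, and its force readings showed no unexpected contact.
- **Pictures:** I viewed 11, one over the budget of 10, to see the fixed-jaw end.

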